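# Close up a label printer and start its calibration feed

### The arm

A 6-joint arm with a two-finger parallel gripper is mounted at the origin on the work surface. World frame = base frame: x ahead of the robot, y to its left, z up, the work surface at z = 0. Lengths are in m, angles in degrees, forces in N, time in s.
With the tool pointing down it reaches from about 0.25 to 0.725 m from the base axis. Payload 9.7 kg.
Tool frame: the origin (TCP) lies midway between the tips of the shut fingers; the grasp point (between the pads) lies 19 mm behind it; z points along the fingers, y is the line along which they close (so a half turn about z gives the same grasp; the last joint's range is limited). The gripper opens to 85 mm and grips with 20 to 120 N. Pads are 22 mm wide; open, the fingers measure 114 mm over their backs; the gripper's body (76 mm by 85 mm) begins 54 mm behind the grasp point. The pads swing forward as they close: fully open they stand 13 mm farther back than shut.
Start: joints at [73.797, 4.979, 10.078, 95.1, 0, 90], TCP at [0.153, 0.528, 0.231] pointing down, gripper open.
Joint ranges: [-179.16, 179.16], [-48.56, 103.87], [-65.8, 70.77], [-126.05, 130.52], [-82.76, 87.17], [-180, 180]. Speed limits (degrees/s): [127.2, 127.2, 147.25, 180, 180, 180].

### API

Orientations are given as [roll, pitch, yaw] about the fixed x, y, z axes, in that order (R = Rz(yaw) Ry(pitch) Rx(roll)).
In Python, from workcell import readout, imaging, bot, spotter gives the robot as it stands.
- The arm moves only by the shell command python3 -m jog 'ROWS' [FORCE]. ROWS is JSON, a list of rows, each an object with "rotation": the turn, a rotation vector about the world's x, y, z in degrees, a list of three; "translation": the shift along the world's x, y, z in mm, a list of three; "grip": the finger opening in mm, from 0 to 85.4. In form: [{"rotation": [wx, wy, wz], "translation": [dx, dy, dz], "grip": grip}, ...]. A call has 1 to 20 rows; each row is the pose to reach, as a shift and turn from the pose commanded when the call began; what a row does not reach only later rows make up. A row lasts 1/10 s, in which the tool goes at most 50 mm and 8.59 degrees, less where a joint would pass 70% of its speed; a pose out of reach is approached as far as the arm can. A call with a gripper value outside its range is refused whole. The fingers move at their own pace and stop on an object; FORCE is the grip in N (left out, the last holds). Time passes only in rows, so rows that repeat a pose let the fingers close. It gives the time, the measured TCP pose, the force, the opening and the grip force at its end, in the units of the state.
- readout.get_obs(): the state, without advancing time (a new reading comes with each control period).
- imaging.camera(name): name is "side" or "top"; returns (picture, depth): 400x640x3 uint8, red, green, blue; 400x640 float32, m along the optical axis (not along the pixel's ray), 0 where there is no reading.
- imaging.camera_info(name): a dict with "vertical_fov" (degrees; the focal length in pixels is half the picture's height over the tangent of half this angle, whatever the lens; pixels are square), "cx", "cy" (the principal point, pixels), "extrinsics" (4x4, takes a point from camera to world coordinates). Camera axes: x right, y down, z forward; pixel columns grow to the right and rows downward; lengths in m; the calibration is good to about 2 mm. A picture is of the moment at which its call begins. camera_info takes no time and is no camera call.
- bot.job_done(): hands the job in; it is judged then, once.
Trained networks look in the newest picture that a camera, given by its name, has taken for a name from the list of things; names that differ only in an ending like _2 or _b are one class to them, and where a whole thing is asked for, a point or a joint stands for the part that bears it (a point fixed in the world has none). Each returns a list of dicts, best first, with "confidence" (0 to 1); they miss things now and then, are a little off and sometimes report something else, mostly with a low value. They report only what shows in the picture. A call takes as long as a camera call. They do not tell look-alikes from the thing itself.
- spotter.spot_in(camera, target): "box" ([centre column, centre row, width, height] in pixels, round what is visible of it).
- spotter.mark_of(camera, target): "uv" ([column, row] in pixels: a listed point, or the origin of a listed thing).
The state is a dict: "time": time; "q": joint angles; "qd": joint speeds; "joint_efforts": joint torques, N m; "ee_pos": TCP position; "tcp_rot": TCP orientation; "wrist_force": force on the tool from outside, world axes, zero at the start; "torque": the same for the moment, N m; "opening": finger opening in m; "grasp_force": force on a finger pad.
Only numpy, scipy, OpenCV 4.12 (cv2) and the standard library are available. Lean on these libraries where they do the work, as an engineer would, in place of code of your own. Each camera call takes 0.05 s, during which the arm holds its last target. There are 200 camera calls.

### The job

The label printer on the desk has just been given a new roll. With closed fingers, push its open cover down until it is fully shut, then switch the printer on by pressing down the raised front end of the V-shaped rocker switch until it tips fully over, then press the round key right down, keep it down for two full seconds and let it go. Do it in that order by pushing alone: lift nothing, leave the oblong bar key unpressed, and leave the stapler, pen cup and spare roll where they stand.

Things in the scene. Friction and masses are not known exactly. Their poses are not given: they have to be found in the camera images.
- printer: grey desktop label printer, 240 x 240 mm, fixed. Origin: centre of its underside; z up, -x its front (roughly towards the robot). Front deck x -120 to -35 mm, 85 mm high; on it three key plates in a row, centres at x -80 mm and y +72, 0, -72 mm, in shuffled order. Behind: roll bay, walls 120 mm high, under a black cover whose hinge line runs along y at x 95, z 124 mm.
- rocker_unit: black plate, 62 x 60 x 8 mm, on the deck, with the rocker; origin: centre of its underside, axes as the printer's. Left, middle or right plate.
- round_unit: the same plate with the round key. Left, middle or right plate.
- bar_unit: the same plate with the oblong bar key. Left, middle or right plate.
- cover (a joint): opening of the black cover (238 mm wide, 130 mm from hinge to free edge, 8 mm thick, with a 60 mm wide lip 11 mm farther), rad: 0 shut and level, top 128 mm above the desk; grows as the front edge rises. Starts at 0.4 to 0.8, stops at 1.2. Stiff hinge: stays where left; 2 to 4 N downward near the free edge pushes it shut.
- cover_press (a point): point on the cover's upper face, mid-width, 115 mm from the hinge line, 15 mm inside the free edge. Moves and turns with the cover: x along the cover towards the hinge, z out of the upper face.
- rocker (a joint): angle of the white rocker switch in rad: 0 off (end nearer the printer's front raised), 0.44 on (front end fully down, its face level; rear end raised). Starts at 0. It stays where it is left; about 2 to 5 N tips it.
- rocker_raised_end (a point): point on the upper face of the rocker's front half, 16 mm from its pivot. Rocker: 44 mm long (printer x), 28 mm wide, a shallow V of two faces that slope up outward; pivot 105 mm above the desk. Off: this face rises to the front at 0.44 rad, this point 112 mm above the desk; on: the face is level at 105 mm.
- round_key (a joint): how far the white round key is pressed, m: 0 up, 0.006 right down. Spring key, 1.5 N to start, 5 N to bottom out; springs back when let go.
- round_key_top (a point): centre of the top face of the round key (32 mm diameter, 12 mm proud of its plate when up; then 105 mm above the desk). Moves with the key. Axes as the printer's.
- bar_key (a joint): how far the white oblong bar key is pressed, m (0 up, 0.006 down). Must stay up.
- bar_key_top (a point): centre of the top face of the bar key (16 mm along printer x, 44 mm along printer y, 12 mm proud of its plate, 105 mm above the desk). Axes as the printer's.
- stapler: black stapler, loose, 150 x 36 x 65 mm, beside the printer; origin: centre of its underside, long axis x.
- pen_cup: dark steel cup with three pens, loose, 76 mm diameter, 150 mm high over the pens, beside the printer; origin: centre of its underside.
- spare_roll: spare label roll standing on end, loose, 72 mm diameter, 70 mm high, beside the printer; origin: centre of its underside.
Mind the look-alikes: they are no part of the job. Of the things that look like the spare_roll, take the one that is nearest to the robot's base at the start. Of the things shaped like the pen_cup, the steel one is meant.

How it is judged (in metres and radians):
On the way, in this order (a step that is already met when the one before it is completed fails the run):
1. the cover is fully shut (within 0.03 rad) (value of joint cover below 0.03 rad), for 0.2 s.
2. the rocker is tipped on (past 0.38 rad of 0.44) (value of joint rocker above 0.38 rad), for 0.2 s.
3. the round key is down (past 4.5 of 6 mm) for at least 1.6 s without a break (value of joint round_key above 0.0045 m), for 1.6 s.
4. the round key is let go (value of joint round_key below 0.0015 m), for 0.2 s.
At the end, for the whole second after the job is handed in: cover shut within 0.03 rad, rocker on (past 0.38 rad), round and bar keys up (within 1.5 mm), the three loose things at rest within 25 mm of where they stood (value of joint cover below 0.03 rad and value of joint rocker above 0.38 rad and value of joint each of round_key, bar_key below 0.0015 m and distance of each of stapler, pen_cup, spare_roll from where it was at the start of the episode below 0.025 m and linear speed of each of stapler, pen_cup, spare_roll below 0.02 m/s); the robot touches nothing.
It fails at once if the rocker is switched on while the cover is open (value of joint rocker above 0.3 rad and value of joint cover above 0.06 rad).
It fails at once if the round key is pressed before the cover is shut and the rocker is on (value of joint round_key above 0.003 m and (value of joint cover above 0.06 rad or value of joint rocker below 0.3 rad)).
It fails at once if the bar key is pressed (value of joint bar_key above 0.003 m).
It fails at once if the cover is lifted farther open (value of joint cover above 0.9 rad).
It fails at once if a loose thing is lifted, pushed away or knocked over (distance of any of stapler, pen_cup, spare_roll from where it was at the start of the episode above 0.025 m or angle between any of stapler, pen_cup, spare_roll's own z axis and vertical above 0.3 rad).
It also fails if it takes over 53 s, if anything falls off the work surface, if the arm or the gripper's body presses on something with over 40 N, if the wrist force passes 120 N, or if a joint passes its speed limit or range.

## Working session

There is one attempt and no reset: what is moved stays moved. The work goes in short steps, Python scripts to look and compute and a shell command to move; the robot and the scene stay as the last step left them, time stands still between calls to the robot, and variables do not carry over. Pictures are saved under pics/ and viewed, at most 10 in all, crops included, and the job is handed in when it is done.

```bash
mkdir -p pics
cat > h.py <<'E'
import numpy as np, cv2
from workcell import readout, imaging, bot, spotter
def K(n):
    i=imaging.camera_info(n); return 200/np.tan(np.radians(i["vertical_fov"])/2),i["cx"],i["cy"],np.array(i["extrinsics"])
def at(n,d,u,v,r=2):
    f,cx,cy,T=K(n); p=d[int(v)-r:int(v)+r+1,int(u)-r:int(u)+r+1]; z=np.median(p[p>0]) if (p>0).any() else np.nan
    return (T@[ (u-cx)/f*z,(v-cy)/f*z,z,1])[:3]
def ray(n,u,v):
    f,cx,cy,T=K(n); return T[:3,3],T[:3,:3]@np.array([(u-cx)/f,(v-cy)/f,1])
def atz(n,u,v,z):
    o,r=ray(n,u,v); return o+r*(z-o[2])/r[2]
def cloud(n,d):
    f,cx,cy,T=K(n); v,u=np.mgrid[:400,:640]; P=np.stack([(u-cx)/f*d,(v-cy)/f*d,d],-1)
    return P@T[:3,:3].T+T[:3,3]
E
python3 - <<'E'
from h import *
np.set_printoptions(precision=4,suppress=True)
o=readout.get_obs(); print(o["ee_pos"],o["tcp_rot"],o["wrist_force"],o["time"])
for n in("top","side"):
    print(n, K(n)[3][:3,3],K(n)[3][:3,2])
    im,d=imaging.camera(n); cv2.imwrite(f"pics/{n}0.png",im[:,:,::-1]); np.save(n+"0.npy",d)
    for t in("rocker_raised_end","round_key_top","bar_key_top","cover_press","rocker_unit","round_unit","bar_unit","printer","stapler","pen_cup","spare_roll"):
        for r in spotter.mark_of(n,t)[:3]:
            u,v=r["uv"]
            if 2<u<637 and 2<v<397: print(n,t,round(r["confidence"],2),np.round([u,v]),at(n,d,u,v))
E
```

```text
[0.1534 0.5279 0.2305] [-179.921    -0.0013  163.7961] [-0.8552 -0.048   0.3546] 0.0
top [0.6128 0.0652 1.0743] [ 0.0297 -0.0071 -0.9995]
top rocker_raised_end 0.46 [331. 248.] [0.5219 0.0294 0.1114]
top round_key_top 0.71 [275. 252.] [0.5122 0.172  0.1047]
top bar_key_top 0.59 [304. 247.] [0.5237 0.0976 0.103 ]
top cover_press 0.88 [295. 208.] [0.624  0.1144 0.2029]
top rocker_unit 0.76 [327. 238.] [0.5458 0.0379 0.1048]
top rocker_unit 0.33 [272. 251.] [0.5148 0.1776 0.1049]
top round_unit 0.95 [277. 248.] [0.5228 0.1669 0.1045]
top round_unit 0.67 [367. 178.] [ 0.7031 -0.07    0.0699]
top bar_unit 0.61 [304. 240.] [0.5416 0.0978 0.0939]
top printer 0.63 [300. 215.] [0.6072 0.1015 0.2168]
top printer 0.45 [297. 211.] [0.6161 0.1085 0.2106]
top stapler 0.57 [230. 226.] [0.5754 0.3068 0.0113]
top pen_cup 0.83 [369. 229.] [ 0.5637 -0.0828  0.0132]
top pen_cup 0.68 [413. 240.] [ 0.5349 -0.1975  0.0403]
top spare_roll 0.87 [367. 178.] [ 0.7015 -0.0705  0.0701]
top spare_roll 0.77 [372. 127.] [ 0.8394 -0.0863  0.0697]
top spare_roll 0.57 [274. 252.] [0.5135 0.1725 0.1048]
side [0.3447 0.
[... 413 characters left out ...]
93 [365. 271.] [0.5068 0.1822 0.1054]
side round_unit 0.57 [392. 213.] [0.521  0.0287 0.1121]
side round_unit 0.2 [377. 236.] [0.5237 0.0961 0.106 ]
side bar_unit 0.75 [362. 274.] [0.5083 0.1885 0.1037]
side bar_unit 0.59 [375. 245.] [0.5165 0.1162 0.104 ]
side printer 0.87 [333. 259.] [0.5985 0.1323 0.0205]
side printer 0.47 [362. 272.] [0.5109 0.1877 0.1056]
side stapler 0.81 [301. 345.] [0.5571 0.3273 0.0112]
side pen_cup 0.88 [419. 184.] [ 0.5252 -0.1724  0.0272]
side pen_cup 0.83 [387. 203.] [ 0.5611 -0.0538  0.0458]
side spare_roll 0.62 [292. 164.] [ 0.8308 -0.0677  0.0314]
side spare_roll 0.5 [336. 185.] [0.6146 0.1062 0.2087]
side spare_roll 0.35 [392. 202.] [ 0.5512 -0.0555  0.052 ]
```

Run:
```python
from h import *
a=cv2.imread("pics/top0.png")[100:300,180:460]; b=cv2.imread("pics/side0.png")[120:400,200:500]
cv2.imwrite("pics/c1.png",cv2.resize(a,None,fx=2.8,fy=2.8,interpolation=3)); cv2.imwrite("pics/c2.png",cv2.resize(b,None,fx=2.1,fy=2.1,interpolation=3)[:600])
```

```text
(no output)
```

View pics/c1.png

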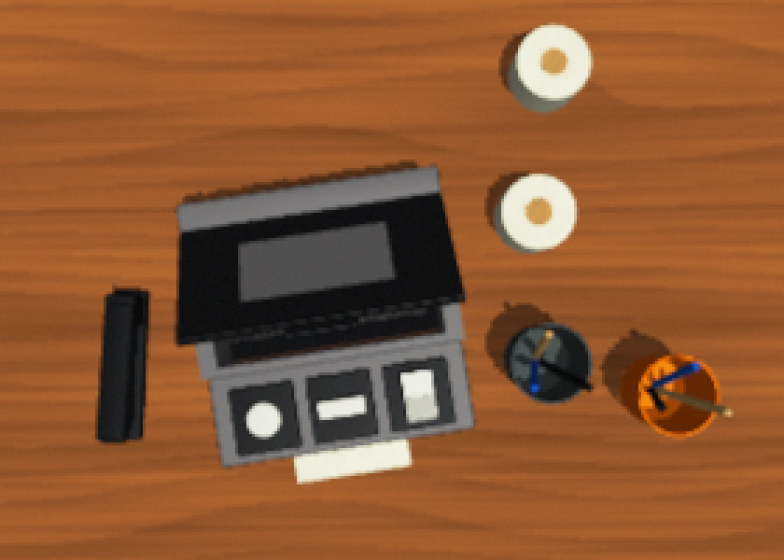

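View pics/c2.png

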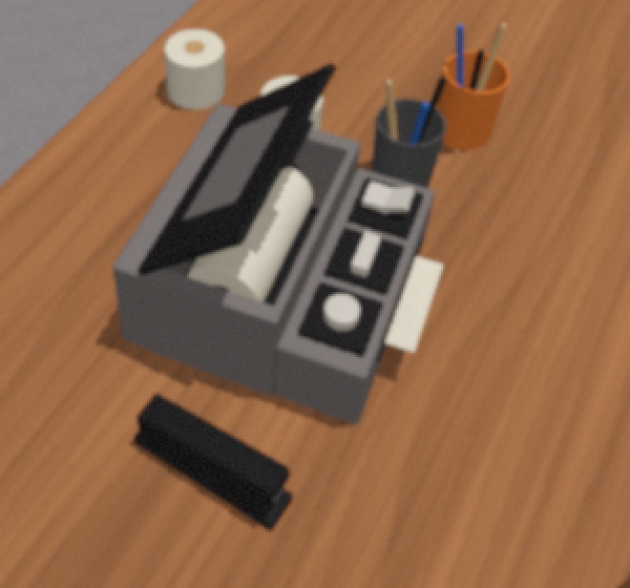

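The top crop shows the printer with round key at left (crop 263,420), bar key in the middle (341,407) and rocker at right (418,395). The cover is open. The steel cup is at (547,362), with the orange look-alike at (678,395). The near roll is at (538,211), with the look-alike at (552,62), and the stapler is at (122,365). The side view agrees. Candidates: of the three white keys, the front half of the two-tone rocker (full picture 331,248) is the target. Next I refine the positions.

Run:
```python
from h import *
np.set_printoptions(precision=4,suppress=True)
cs={}
for n in("top","side"):
    im=cv2.imread(f"pics/{n}0.png"); d=np.load(n+"0.npy"); P=cloud(n,d)
    m=(im.min(2)>120)&(P[...,2]>.097)&(P[...,2]<.122)&(P[...,0]>.46)&(P[...,0]<.56)
    k,l,s,c=cv2.connectedComponentsWithStats(m.astype(np.uint8))
    for i in range(1,k):
        if s[i,4]>15:
            q=P[l==i]; print(n,s[i,4],c[i],q.mean(0),(q.min(0)+q.max(0))/2,np.ptp(q,axis=0))
    # cover: dark, high
    m=(im.max(2)<110)&(P[...,2]>.14)&(P[...,2]<.3)&(P[...,0]>.5)&(P[...,0]<.8)&(P[...,1]>-.06)&(P[...,1]<.3)
    q=P[m]
    if n=="top":
        for _ in range(4):
            c0=q.mean(0); nn=np.linalg.svd(q-c0,full_matrices=False)[2][2]; q=q[abs((q-c0)@nn)<.005]
        nn*=np.sign(nn[2]); print("cover n",nn,"angle",np.arccos(nn[2]),"yaw",np.degrees(np.arctan2(-nn[1],-nn[0])),c0,len(q))
        print(cv2.minAreaRect(q[:,:2].astype(np.float32)), q[:,2].min(),q[:,2].max())
    # deck
    m=(P[...,2]>.08)&(P[...,2]<.09)&(P[...,0]>.42)&(P[...,0]<.6)&(P[...,1]>-.03)&(P[...,1]<.25)
    print("deck",cv2.minAreaRect(P[m][:,:2].astype(np.float32)),m.sum())
```

```text
top 183 [329.082  240.8142] [0.5398 0.0329 0.1074] [0.5381 0.0331 0.1079] [0.0432 0.0304 0.0157]
top 100 [301.33 244.76] [0.5301 0.1038 0.1047] [0.5306 0.1035 0.1031] [0.0179 0.0435 0.0107]
top 116 [273.4397 249.2672] [0.5192 0.1749 0.1048] [0.5186 0.1748 0.1064] [0.0283 0.0287 0.0114]
cover n [0.6631 0.099  0.742 ] angle 0.7347466888395696 yaw -171.51079293414506 [0.6468 0.1211 0.1824] 3518
((0.6472011804580688, 0.12147010117769241), (0.09628141671419144, 0.23747618496418), 8.515410423278809) 0.14002155083649293 0.22351799567865638
deck ((0.5456153154373169, 0.10655636340379715), (0.11123223602771759, 0.23992998898029327), 8.232529640197754) 1341
side 225 [384.64   213.7822] [0.5348 0.0349 0.108 ] [0.5349 0.0339 0.1096] [0.046  0.0323 0.0132]
side 152 [374.0197 240.1053] [0.524  0.1071 0.1054] [0.5245 0.1052 0.1042] [0.0208 0.0437 0.01  ]
side 205 [362.7366 267.8244] [0.5134 0.1777 0.1052] [0.514  0.1762 0.1044] [0.0306 0.0321 0.0092]
deck ((0.5509722828865051, 0.10963114351034164), (0.1337243616580963, 0.24156400561332703), 8.498488426208496) 2004
```

```bash
python3 -m jog '[{"rotation":[0,0,8],"translation":[0,0,30],"grip":0},{"rotation":[0,0,16],"translation":[0,0,60],"grip":0},{"rotation":[0,0,24.5],"translation":[0,0,80],"grip":0},{"rotation":[0,0,24.5],"translation":[0,0,80],"grip":0},{"rotation":[0,0,24.5],"translation":[0,0,80],"grip":0},{"rotation":[0,0,24.5],"translation":[0,0,80],"grip":0},{"rotation":[0,0,24.5],"translation":[0,0,80],"grip":0},{"rotation":[0,0,24.5],"translation":[0,0,80],"grip":0}]' 30; python3 -c "
from h import *
o=readout.get_obs(); print(o['q'],o['opening'])"
```

```text
time: 2.0
ee_pos: [0.1534, 0.528, 0.3106]
tcp_rot: [-179.9, -0.0, -171.7]
wrist_force: [0.7, -0.0, 0.2]
opening: -0.0001
grasp_force: 0.0
[ 7.37979411e+01  7.74656477e+00  2.21035545e+01  1.04421424e+02
 -1.57386222e-03  6.55430296e+01] -5.372556542812438e-05
```

```bash
python3 -m jog '[{"rotation":[0,0,0],"translation":[30,-26,0],"grip":0},{"rotation":[0,0,0],"translation":[65,-57,0],"grip":0},{"rotation":[0,0,0],"translation":[100,-87,0],"grip":0},{"rotation":[0,0,0],"translation":[135,-118,0],"grip":0},{"rotation":[0,0,0],"translation":[170,-149,0],"grip":0},{"rotation":[0,0,0],"translation":[205,-179,0],"grip":0},{"rotation":[0,0,0],"translation":[240,-210,0],"grip":0},{"rotation":[0,0,0],"translation":[275,-240,0],"grip":0},{"rotation":[0,0,0],"translation":[310,-271,0],"grip":0},{"rotation":[0,0,0],"translation":[345,-302,0],"grip":0},{"rotation":[0,0,0],"translation":[380,-332,0],"grip":0},{"rotation":[0,0,0],"translation":[415,-363,0],"grip":0},{"rotation":[0,0,0],"translation":[445,-389,0],"grip":0},{"rotation":[0,0,0],"translation":[469,-410,0],"grip":0},{"rotation":[0,0,0],"translation":[469,-410,0],"grip":0},{"rotation":[0,0,0],"translation":[469,-410,0],"grip":0},{"rotation":[0,0,0],"translation":[469,-410,0],"grip":0}]'; python3 -c "
from h import *
o=readout.get_obs(); print(o['q'],o['time'])"
```

```text
time: 3.7
ee_pos: [0.6219, 0.1187, 0.3114]
tcp_rot: [180.0, -0.0, -171.7]
wrist_force: [-0.0, -0.0, -0.3]
opening: -0.0001
grasp_force: 0.0
[1.08012200e+01 2.06546250e+01 3.78189947e+01 1.07171714e+02
 1.07623660e-02 2.48717560e+00] 3.7
```

```bash
python3 -m jog '[{"rotation":[0,0,0],"translation":[0,0,-30],"grip":0},{"rotation":[0,0,0],"translation":[0,0,-60],"grip":0},{"rotation":[0,0,0],"translation":[0,0,-85],"grip":0},{"rotation":[0,0,0],"translation":[0,0,-95],"grip":0},{"rotation":[0,0,0],"translation":[0,0,-105],"grip":0},{"rotation":[0,0,0],"translation":[-3,0,-112],"grip":0},{"rotation":[0,0,0],"translation":[-7,-1,-120],"grip":0},{"rotation":[0,0,0],"translation":[-12,-2,-128],"grip":0},{"rotation":[0,0,0],"translation":[-16,-2,-136],"grip":0},{"rotation":[0,0,0],"translation":[-19,-3,-144],"grip":0}]'
```

```text
time: 4.7
ee_pos: [0.6034, 0.1154, 0.1677]
tcp_rot: [180.0, 0.1, -171.7]
wrist_force: [0.1, 0.7, 2.5]
opening: -0.0001
grasp_force: 0.8
```

```bash
python3 -m jog '[{"rotation":[0,0,0],"translation":[-3,0,-7],"grip":0},{"rotation":[0,0,0],"translation":[-5,-1,-14],"grip":0},{"rotation":[0,0,0],"translation":[-7,-1,-21],"grip":0},{"rotation":[0,0,0],"translation":[-8,-1,-27],"grip":0},{"rotation":[0,0,0],"translation":[-9,-1,-32],"grip":0},{"rotation":[0,0,0],"translation":[-9,-1,-36],"grip":0},{"rotation":[0,0,0],"translation":[-9,-1,-36],"grip":0}]'
```

```text
time: 5.4
ee_pos: [0.5941, 0.1141, 0.1305]
tcp_rot: [180.0, -0.1, -171.7]
wrist_force: [0.0, -0.9, -0.1]
opening: -0.0002
grasp_force: 0.0
```

```bash
python3 -m jog '[{"rotation":[0,0,0],"translation":[0,0,-1],"grip":0},{"rotation":[0,0,0],"translation":[0,0,-2],"grip":0},{"rotation":[0,0,0],"translation":[0,0,-3],"grip":0},{"rotation":[0,0,0],"translation":[0,0,-4],"grip":0},{"rotation":[0,0,0],"translation":[0,0,-4],"grip":0},{"rotation":[0,0,0],"translation":[0,0,-4],"grip":0},{"rotation":[0,0,0],"translation":[0,0,-4],"grip":0}]'
python3 - <<'E'
from h import *
im,d=imaging.camera("side"); cv2.imwrite("pics/s2.png",cv2.resize(im[100:400,180:500,::-1],None,fx=2,fy=2))
E
```

```text
time: 6.1
ee_pos: [0.5945, 0.1142, 0.128]
tcp_rot: [180.0, 0.0, -171.7]
wrist_force: [-2.8, -0.5, 5.7]
opening: -0.0
grasp_force: 2.6
```

View pics/s2.png

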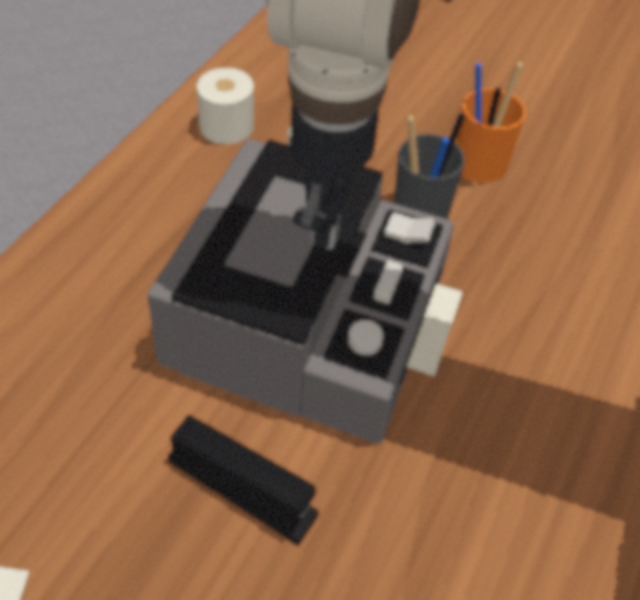

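The cover lies flat (crop 290,240) with the tip at 128 mm, which is the shut height. I press a little more, then lift clear and check the cover plane with depth.

```bash
python3 -m jog '[{"rotation":[0,0,0],"translation":[0,0,-2],"grip":0},{"rotation":[0,0,0],"translation":[0,0,-3],"grip":0},{"rotation":[0,0,0],"translation":[0,0,-3],"grip":0},{"rotation":[0,0,0],"translation":[0,0,-3],"grip":0}]'; python3 -m jog '[{"rotation":[0,0,0],"translation":[0,0,10],"grip":0},{"rotation":[0,0,0],"translation":[0,0,40],"grip":0},{"rotation":[0,0,0],"translation":[-30,-35,50],"grip":0},{"rotation":[0,0,0],"translation":[-60,-70,50],"grip":0},{"rotation":[0,0,0],"translation":[-72,-84,50],"grip":0},{"rotation":[0,0,0],"translation":[-72,-84,50],"grip":0},{"rotation":[0,0,0],"translation":[-72,-84,50],"grip":0}]'
python3 - <<'E'
from h import *
im,d=imaging.camera("top"); P=cloud("top",d)
# printer coords of cover
R=np.array([[.989,.148],[-.148,.989]]); L=(P[...,:2]-[.6086,.1158])@R.T
m=(L[...,0]>-25)&(L[...,0]<85)&(L[...,1]>30)&(L[...,1]<110)if 0 else (L[...,0]>-.025)&(L[...,0]<.085)&(L[...,1]>.02)&(L[...,1]<.11)&(P[...,2]<.2)
z=P[...,2][m]; print(np.polyfit(L[...,0][m],z,1),z.mean(),m.sum())
E
```

```text
time: 6.55
ee_pos: [0.5946, 0.1142, 0.1278]
tcp_rot: [180.0, 0.2, -171.7]
wrist_force: [-8.8, -1.5, 21.9]
opening: -0.0003
grasp_force: 11.1
time: 7.25
ee_pos: [0.5228, 0.0301, 0.1746]
tcp_rot: [180.0, 0.1, -171.7]
wrist_force: [0.5, -0.1, -0.1]
opening: 0.0001
grasp_force: 0.0
[0.00133261 0.12808723] 0.1281270537537608 1585
```

```bash
python3 -m jog '[{"rotation":[0,0,0],"translation":[-2,0,-25],"grip":0},{"rotation":[0,0,0],"translation":[-2,0,-48],"grip":0},{"rotation":[0,0,0],"translation":[-2,0,-56],"grip":0},{"rotation":[0,0,0],"translation":[-2,0,-60],"grip":0},{"rotation":[0,0,0],"translation":[-2,0,-63],"grip":0},{"rotation":[0,0,0],"translation":[-2,0,-66],"grip":0},{"rotation":[0,0,0],"translation":[-2,0,-68],"grip":0},{"rotation":[0,0,0],"translation":[-2,0,-69],"grip":0},{"rotation":[0,0,0],"translation":[-2,0,-70],"grip":0},{"rotation":[0,0,0],"translation":[-2,0,-70],"grip":0}]'
```

```text
time: 8.3
ee_pos: [0.5208, 0.0303, 0.105]
tcp_rot: [180.0, 0.1, -171.7]
wrist_force: [-1.7, 1.0, 6.7]
opening: 0.0001
grasp_force: 2.8
```

```bash
python3 -m jog '[{"rotation":[0,0,0],"translation":[0,0,-2],"grip":0},{"rotation":[0,0,0],"translation":[0,0,-3],"grip":0},{"rotation":[0,0,0],"translation":[0,0,-3],"grip":0},{"rotation":[0,0,0],"translation":[0,0,-3],"grip":0},{"rotation":[0,0,0],"translation":[0,0,-3],"grip":0}]'; python3 -m jog '[{"rotation":[0,0,0],"translation":[0,0,15],"grip":0},{"rotation":[0,0,0],"translation":[0,0,50],"grip":0},{"rotation":[0,0,0],"translation":[0,40,55],"grip":0},{"rotation":[0,0,0],"translation":[-2,80,55],"grip":0},{"rotation":[0,0,0],"translation":[-3,120,55],"grip":0},{"rotation":[0,0,0],"translation":[-3,145,55],"grip":0},{"rotation":[0,0,0],"translation":[-3,145,55],"grip":0},{"rotation":[0,0,0],"translation":[-3,145,55],"grip":0}]'
python3 - <<'E'
from h import *
im,d=imaging.camera("side"); cv2.imwrite("pics/s3.png",cv2.resize(im[160:310,300:450,::-1],None,fx=4,fy=4,interpolation=3))
im,d=imaging.camera("top"); P=cloud("top",d)
R=np.array([[.989,.148],[-.148,.989]]); L=(P[...,:2]-[.5385,.0332])@R.T
for a in((-.02,-.013),(-.013,-.005),(.005,.013),(.013,.02)):
    m=(L[...,0]>a[0])&(L[...,0]<a[1])&(abs(L[...,1])<.01); print(a,np.median(P[...,2][m]),m.sum())
E
```

```text
time: 8.8
ee_pos: [0.5209, 0.0302, 0.1048]
tcp_rot: [-180.0, 0.2, -171.7]
wrist_force: [-11.6, 1.3, 25.6]
opening: 0.0
grasp_force: 12.9
time: 9.6
ee_pos: [0.5175, 0.1754, 0.1563]
tcp_rot: [-180.0, -0.0, -171.6]
wrist_force: [-0.5, 0.6, -0.2]
opening: -0.0003
grasp_force: 0.0
(-0.02, -0.013) 0.10477468523860956 20
(-0.013, -0.005) 0.1045926224485822 24
(0.005, 0.013) 0.1083295293629728 25
(0.013, 0.02) 0.11262595909739698 18
```

View pics/s3.png

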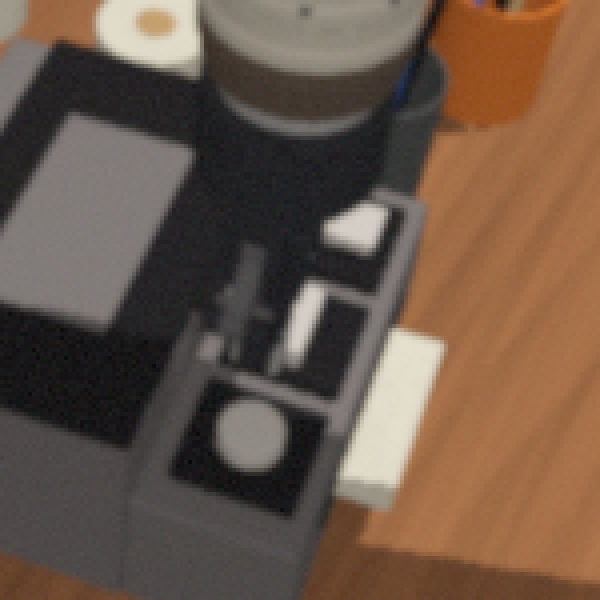

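The rocker is on: its front face is level at 105 mm and its rear is raised (crop 355,225). Next I press the round key (250,435).

```bash
python3 -m jog '[{"rotation":[0,0,0],"translation":[0,0,-25],"grip":0},{"rotation":[0,0,0],"translation":[0,0,-45],"grip":0},{"rotation":[0,0,0],"translation":[0,0,-50],"grip":0},{"rotation":[0,0,0],"translation":[0,0,-53],"grip":0},{"rotation":[0,0,0],"translation":[0,0,-56],"grip":0},{"rotation":[0,0,0],"translation":[0,0,-58],"grip":0},{"rotation":[0,0,0],"translation":[0,0,-59],"grip":0},{"rotation":[0,0,0],"translation":[0,0,-60],"grip":0},{"rotation":[0,0,0],"translation":[0,0,-60],"grip":0}]'
```

```text
time: 10.6
ee_pos: [0.5181, 0.1749, 0.0989]
tcp_rot: [-180.0, 0.2, -171.7]
wrist_force: [-4.9, -5.9, 16.0]
opening: -0.0001
grasp_force: 7.8
```

Bottomed out at 98.9 mm. I hold it there for about 2.1 s, then let go.

```bash
python3 -m jog '[{"rotation":[0,0,0],"translation":[0,0,0],"grip":0},{"rotation":[0,0,0],"translation":[0,0,0],"grip":0},{"rotation":[0,0,0],"translation":[0,0,0],"grip":0},{"rotation":[0,0,0],"translation":[0,0,0],"grip":0},{"rotation":[0,0,0],"translation":[0,0,0],"grip":0},{"rotation":[0,0,0],"translation":[0,0,0],"grip":0},{"rotation":[0,0,0],"translation":[0,0,0],"grip":0},{"rotation":[0,0,0],"translation":[0,0,0],"grip":0},{"rotation":[0,0,0],"translation":[0,0,0],"grip":0},{"rotation":[0,0,0],"translation":[0,0,0],"grip":0},{"rotation":[0,0,0],"translation":[0,0,0],"grip":0},{"rotation":[0,0,0],"translation":[0,0,0],"grip":0},{"rotation":[0,0,0],"translation":[0,0,0],"grip":0},{"rotation":[0,0,0],"translation":[0,0,0],"grip":0},{"rotation":[0,0,0],"translation":[0,0,0],"grip":0},{"rotation":[0,0,0],"translation":[0,0,0],"grip":0},{"rotation":[0,0,0],"translation":[0,0,0],"grip":0},{"rotation":[0,0,0],"translation":[0,0,0],"grip":0},{"rotation":[0,0,0],"translation":[0,0,0],"grip":0},{"rotation":[0,0,0],"translation":[0,0,0],"grip":0}]'; python3 -m jog '[{"rotation":[0,0,0],"translation":[0,0,0],"grip":0},{"rotation":[0,0,0],"translation":[0,0,15],"grip":0},{"rotation":[0,0,0],"translation":[0,0,50],"grip":0},{"rotation":[0,0,0],"translation":[0,0,100],"grip":0},{"rotation":[0,0,0],"translation":[-30,0,140],"grip":0},{"rotation":[0,0,0],"translation":[-70,0,150],"grip":0},{"rotation":[0,0,0],"translation":[-110,0,150],"grip":0},{"rotation":[0,0,0],"translation":[-140,0,150],"grip":0},{"rotation":[0,0,0],"translation":[-140,0,150],"grip":0},{"rotation":[0,0,0],"translation":[-140,0,150],"grip":0},{"rotation":[0,0,0],"translation":[-140,0,150],"grip":0}]'
python3 - <<'E'
from h import *
im,d=imaging.camera("top"); P=cloud("top",d); np.set_printoptions(precision=4,suppress=True)
cv2.imwrite("pics/t4.png",cv2.resize(im[100:300,180:460,::-1],None,fx=2.8,fy=2.8))
R=np.array([[.989,.148],[-.148,.989]])
for nm,c in dict(round=(.5178,.1752),bar=(.5295,.104),rockF=(.5227,.0308),rockR=(.554,.0355),cover=(.63,.119)).items():
    m=np.linalg.norm(P[...,:2]-c,axis=-1)<.006; print(nm,np.median(P[...,2][m]),m.sum())
E
```

```text
time: 12.6
ee_pos: [0.5181, 0.1749, 0.0989]
tcp_rot: [-180.0, 0.2, -171.7]
wrist_force: [-4.7, -5.6, 16.2]
opening: 0.0
grasp_force: 7.9
time: 13.7
ee_pos: [0.3781, 0.1753, 0.2465]
tcp_rot: [180.0, 0.0, -171.7]
wrist_force: [0.7, 0.1, -0.9]
opening: -0.0002
grasp_force: 0.0
round 0.10574060736473911 18
bar 0.10479524547742591 18
rockF 0.10462046939973019 16
rockR 0.11069112367313982 17
cover 0.12875004123686684 17
```

View pics/t4.png

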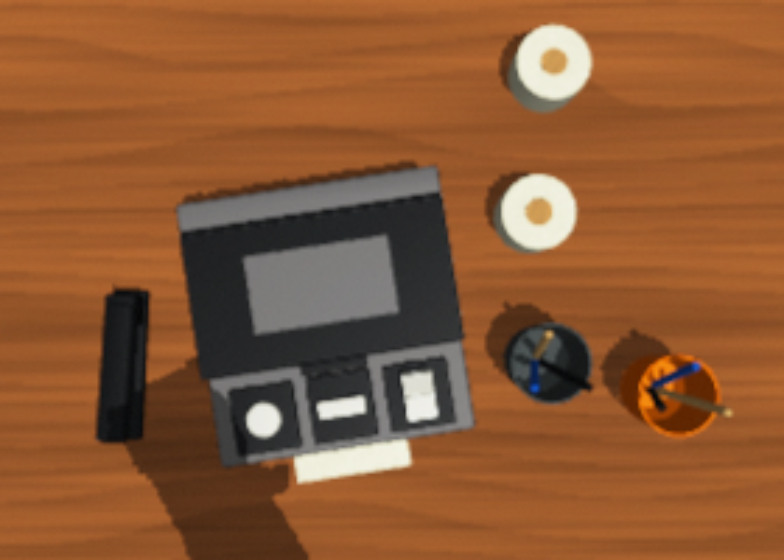

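The picture shows the cover shut (crop 320,285), the rocker on (418,395) and both keys up (263,420 and 341,407). The stapler, steel cup and near roll are where they started, and the arm is clear.

```bash
python3 -c "
from workcell import bot
print(bot.job_done())"
```

```text
the job is handed in; nothing more can be done
None
```

I shut the cover, tipped the rocker on, held the round key fully down for just over 2 s and let it go, then handed the job in at about 14 s; the last picture showed the bar key up and the stapler, pen cup and spare roll unmoved, but no verdict came back.

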